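Shut and lock one valve of a drying-air bank

TASK

The yellow line of the drying-air bank is not needed, so shut its valve (yellow cap) and leave it locked: pull its knob up to unlock it, turn it clockwise until it is finger-tight on its seat (about a quarter of a newton-metre above its easy drag, never forced), and push the knob back down so that it is locked there. The four other knobs are unlocked and set, so do not brush them, and leave everything else as it stands.

Things in the scene. Friction and masses are not known exactly. Their poses are not given: they have to be found in the camera images.
- air_bank: aluminium manifold block, 310 (its own y) x 44 (x) x 46 mm high, on black feet, fixed to the worktop, small round gauge at its +y end; origin under its centre on the worktop; five valves stand in one row along its y axis, 60 mm apart (at y = -120, -60, 0, 60, 120 mm), in an order that changes; outlets face its -x
- valve_yellow: steel bonnet of the valve with the yellow cap; origin on its axis on the block's top, 46 mm above the worktop
- yellow_grip (a point): point on the axis of the yellow-capped black knob, mid-height of its grip; moves and turns with it. Grip: fluted cylinder of 28 mm diameter, from 12 mm below to 10 mm above this point; below it, down to 24 mm, a skirt of 41 mm diameter. Locked, the point is 40 mm above the block's top
- yellow_knob (a joint): lift of the yellow-capped knob in m: 0 pressed down and locked, 0.007 pulled up to its stop (an orange band shows). Free to turn above about 0.005. It stays where it is left and slides with about 4 N of drag
- yellow_spindle (a joint): angle of the yellow-capped knob in rad, growing clockwise from above (closing); starts locked at -0.63. Turns with 0.05 N m of drag until the soft needle meets its seat, at an unknown angle from -0.5 to 0.5 (wear) that only the torque shows; then the torque climbs by about 0.95 N m per rad. Let go unlocked, it springs back off the seat; locked and let go, it slips back by about 0.04 rad only
- valve_seat: seat inside the yellow valve, not visible; origin on the valve's axis at the block's top. The needle bears on it 10 mm off the axis: 0.1 N m of closing torque above the drag is 10 N on the seat. Shut is 0.12 to 0.42 N m (12 to 42 N); more than 0.6 N m (60 N) crushes it
- lock_teeth: ring of fixed round-topped teeth in the yellow valve, not visible, 12 degrees (0.21 rad) apart, 17 mm off the axis; origin on the axis at the block's top. To lock, the lugs under the knob must drop between them: if they meet the tops (lift stays near 0.005), press lightly (about 10 N) and turn a few degrees either way until it drops. Over 60 N on them (forced turning or ramming) breaks them
- valve_white: valve with the white cap: a knob like the yellow one but raised by 7 mm (top of the knob 57 mm above the block); origin on its axis on the block's top
- valve_blue: valve with the blue cap, otherwise as the white one
- valve_green: valve with the green cap, otherwise as the white one
- valve_red: valve with the red cap, otherwise as the white one
- white_knob (a joint): angle of the white-capped knob in rad, 0 at the start; turns at a touch (0.02 N m)
- blue_knob (a joint): angle of the blue-capped knob in rad, 0 at the start; turns at a touch
- green_knob (a joint): angle of the green-capped knob in rad, 0 at the start; turns at a touch
- red_knob (a joint): angle of the red-capped knob in rad, 0 at the start; turns at a touch
- kidney_dish: loose steel kidney dish, 91 x 190 x 32 mm, behind the bank; origin under its centre
- vial2: loose dark bottle with a red cap, 36 x 42 mm, 106 mm high, behind the bank; origin under its centre

How it is judged:
By the outcome, as a careful person would: the job done as asked, in the order asked, and still so for the second after the job is handed in, with the robot touching nothing.
It also fails if it takes over 58 s, if anything falls off the work surface, if the arm or the gripper's body presses on something with over 40 N, if the wrist force passes 120 N, or if a joint passes its speed limit or range.

ROBOT

A 6-joint arm with a two-finger parallel gripper is mounted at the origin on a cart in front of the work surface, level with it; the furniture and walls round the work are solid. World frame = base frame: x ahead of the robot, y to its left, z up, the work surface at z = 0. Lengths are in mm, angles in rad, forces in N, time in s.
With the tool pointing down it reaches from about 350 to 775 mm from the base axis. Payload 7.3 kg.
Tool frame: the origin (TCP) lies at the very end of the fingers, on their centre line; the grasp point (between the pads) lies 19 mm behind it; z points along the fingers, y is the line along which they close (so a half turn about z gives the same grasp; the last joint's range is limited). The gripper opens to 92 mm and grips with 3 to 60 N. Pads are 19 mm wide; open, the fingers measure 130 mm over their backs; the gripper's body (75 mm by 190 mm) begins 47 mm behind the grasp point.
Start: joints at [1.125, 0.342, 1.524, -0, 1.275, -0.146], TCP at [155.033, 501.607, 226.741] pointing down, gripper open.
Joint ranges: [-2.53, 2.53], [-0.77, 2.02], [0.04, 2.7], [-1, 4.14], [0.28, 2.66], [-3.11, 3.11]. Speed limits (rad/s): [2.57, 2.57, 3.14, 3.14, 3.14, 3.14].

INTERFACE

Orientations are given as [roll, pitch, yaw] about the fixed x, y, z axes, in that order (R = Rz(yaw) Ry(pitch) Rx(roll)).
In Python, from plant import get_obs, vision, workorder gives the robot as it stands.
- The arm moves only by the shell command python3 -m pendant 'ROWS' [OPENING]. ROWS is a JSON object of lists of equal length, an entry for each row: "dp": the shift along the tool's x, y, z in m, a list of three; "rotation": the turn, a rotation vector about the tool's x, y, z in rad, a list of three. A call has 1 to 8 rows; each row is the pose to reach, as a shift and turn from the pose commanded when the call began, along the tool's axes at that moment; what a row does not reach only later rows make up. A row lasts 1/8 s, in which the tool goes at most 62.5 mm and 10.7 degrees, less where a joint would pass 70% of its speed; a pose out of reach is approached as far as the arm can. A call with a gripper value outside its range is refused whole. OPENING is the finger opening in m, from 0 to 0.0918, set as the call begins (- or left out, the last holds). The fingers move at their own pace and stop on an object; the grip force is fixed at half the most. Time passes only in rows, so rows that repeat a pose let the fingers close. It gives the time, the measured TCP pose, the force, the opening and the grip force at its end, in the units of the state.
- get_obs(): the state, without advancing time (a new reading comes with each control period).
- vision.capture(name): name is "scene" or "top"; returns a dict with "pixels" (400x640x3 uint8, red, green, blue), "vfov" (degrees; the focal length in pixels is half the picture's height over the tangent of half this angle, whatever the lens; pixels are square), "cx", "cy" (the principal point, pixels), "pose" (4x4, takes a point from camera to world coordinates). Camera axes: x right, y up, looking along -z (the intrinsics and any distortion apply to the point x, -y, -z); pixel columns grow to the right and rows downward; lengths in mm; the calibration is good to about 2 mm. A picture is of the moment at which its call begins. There is no depth.
- workorder.close_job(): hands the job in; it is judged then, once.
The state is a dict: "time": time; "joint_positions": joint angles; "dq": joint speeds; "tau": joint torques, N m; "tool_pos": TCP position; "tcp_rot": TCP orientation; "contact_force": force on the tool from outside, world axes, zero at the start; "moment": the same for the moment, N m; "grip_width": finger opening in mm; "finger_force": force on a finger pad.
Only numpy, scipy, OpenCV 4.12 (cv2) and the standard library are available. Lean on these libraries where they do the work, as an engineer would, in place of code of your own. Each camera call takes 0.05 s, during which the arm holds its last target. There are 200 camera calls.

## Working session

There is one attempt and no reset: what is moved stays moved. The work goes in short steps, Python scripts to look and compute and a shell command to move; the robot and the scene stay as the last step left them, time stands still between calls to the robot, and variables do not carry over. Pictures are saved under pics/ and viewed, at most 10 in all, crops included, and the job is handed in when it is done.

```bash
ls; mkdir -p pics
python3 - <<'E'
from plant import get_obs, vision
import cv2
o=get_obs(); print(o)
for n in("scene","top"):
    c=vision.capture(n); cv2.imwrite(f"pics/{n}0.png",c["pixels"][:,:,::-1]); print(n,{k:v for k,v in c.items() if k!="pixels"})
E
```

```text
pics
{'time': 0.0, 'joint_positions': array([ 1.12497955e+00,  3.42744498e-01,  1.52501768e+00, -1.09534358e-05,
        1.27540209e+00, -1.46047861e-01]), 'dq': array([ 0.00020057,  0.00098449, -0.00023408, -0.0010563 , -0.0005133 ,
        0.00040378]), 'tau': array([-4.63854904e-04, -4.31241095e+01, -2.44217652e+01,  7.18839490e-02,
        5.60309656e-02, -6.01935858e-05]), 'tool_pos': array([154.85974369, 501.2123194 , 226.03343603]), 'tcp_rot': array([-3.14003625e+00, -2.18352693e-04,  2.84182677e+00]), 'contact_force': array([-0.51001232, -0.12866069,  0.35223688]), 'moment': array([-0.01933213, -0.00413985, -0.02084769]), 'finger_force': 0.0, 'grip_width': 91.50200283730072}
scene {'vfov': 53.799097616519994, 'cx': 319.0339388036997, 'cy': 204.45454569945065, 'pose': array([[-6.89838358e-01,  4.93929942e-01, -5.29297886e-01,
         1.71873535e+02],
       [-7.23922618e-01, -4.62858891e-01,  5.11563964e-01,
         3.76446729e+02],
       [ 7.68652611e-03,  7.36067157e-01,  6.76864874e-01,
         6.36099479e+02],
       [ 0.00000000e+00,  0.00000000e+00,  0.00000000e+00,
         1.00000000e+00]])}
top {'vfov': 55.40239598026694, 'cx': 318.8051815118404, 'cy': 201.4795811829289, 'pose': array([[ 1.50950024e-02,  9.86314880e-01, -1.64180082e-01,
         4.73034509e+02],
       [-9.99461161e-01,  1.00974002e-02, -3.12318796e-02,
        -5.28410235e+01],
       [-2.91466756e-02,  1.64563061e-01,  9.85935835e-01,
         9.01089369e+02],
       [ 0.00000000e+00,  0.00000000e+00,  0.00000000e+00,
         1.00000000e+00]])}
```

View pics/scene0.png

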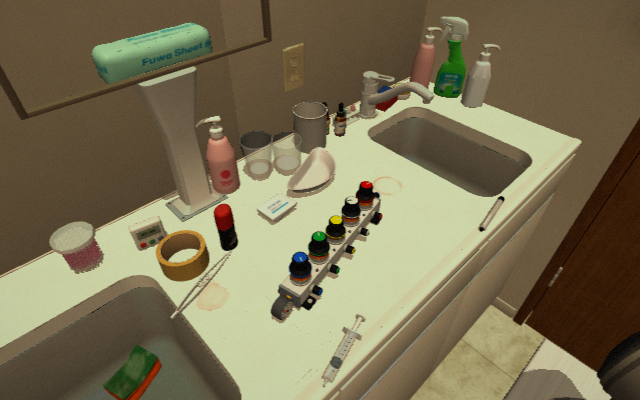

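View pics/top0.png

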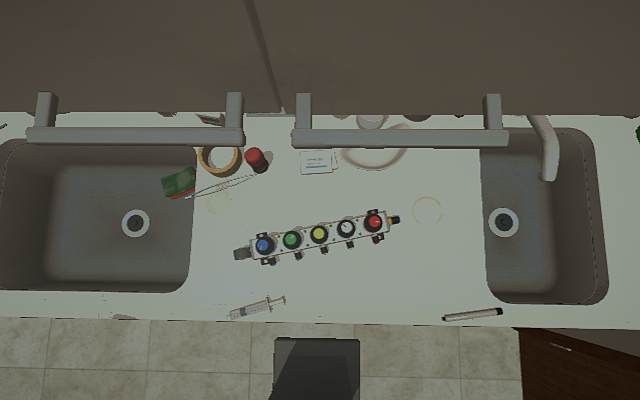

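The scene view shows the bank with blue (300,262), green (319,243), yellow (336,224), white (351,207) and red (366,189) caps. The top view shows the same row, with yellow at about (320,234) and the gauge at the left, which is the +y end. The bottle and dish are well behind.

```bash
cat > h.py <<'E'
import numpy as np, cv2
from plant import get_obs, vision
def ray(c,u,v):
    f=200/np.tan(np.radians(c["vfov"]/2)); P=c["pose"]
    d=P[:3,:3]@np.array([(u-c["cx"])/f,-(v-c["cy"])/f,-1]); return P[:3,3],d/np.linalg.norm(d)
def plane(c,u,v,z):
    o,d=ray(c,u,v); return o+d*(z-o[2])/d[2]
def cross(r1,r2):
    (a,d),(b,e)=r1,r2; s=np.linalg.lstsq(np.c_[d,-e],b-a,rcond=None)[0]
    p,q=a+d*s[0],b+e*s[1]; return (p+q)/2,np.linalg.norm(p-q)
R={"blue":((100,125),),"green":((45,90),),"yellow":((22,34),),"red":((0,8),(172,180))}
def blob(c,col,box):
    x0,y0,x1,y1=box; hsv=cv2.cvtColor(c["pixels"],cv2.COLOR_RGB2HSV)
    m=sum(cv2.inRange(hsv,(a,110,70),(b,255,255)) for a,b in R[col])
    k=np.zeros_like(m);k[y0:y1,x0:x1]=m[y0:y1,x0:x1]
    n,l,s,ce=cv2.connectedComponentsWithStats(k); i=1+np.argmax(s[1:,4]); return ce[i],s[i]
E
python3 - <<'E'
from h import *
cs=vision.capture("scene");ct=vision.capture("top")
bs=(280,170,385,290);bt=(245,205,390,262)
for col in R:
    p,a=blob(cs,col,bs);q,b=blob(ct,col,bt); z=96 if col=="yellow" else 103
    X,g=cross(ray(cs,*p),ray(ct,*q))
    print(col,p.round(1),a[:5],q.round(1),b[:5],"tri",X.round(1),round(g,1),"pl",plane(cs,*p,z).round(1),plane(ct,*q,z).round(1))
big=[cv2.resize(c["pixels"][y0:y1,x0:x1],None,fx=4,fy=4,interpolation=cv2.INTER_CUBIC) for c,(x0,y0,x1,y1) in((cs,(270,170,400,310)),(ct,(225,195,410,275)))]
cv2.imwrite("pics/cs.png",big[0][:,:,::-1]);cv2.imwrite("pics/ct.png",big[1][:,:,::-1])
E
```

```text
blue [299.5 256.6] [293 252  14  10 104] [262.2 244.4] [257 240  11  10  84] tri [514.3  90.4 102.3] 1.8 pl [514.6  91.3 103. ] [513.6  89.7 103. ]
green [318.7 235.9] [313 232  13   9  91] [290.  238.9] [285 234  11  10  74] tri [526.7  32.2 102.8] 2.0 pl [527.3  32.9 103. ] [525.9  31.6 103. ]
yellow [335.8 219.5] [330 216  13   8  85] [318.  232.9] [313 228  11  11  89] tri [540.2 -26.2  95.9] 1.2 pl [540.6 -25.8  96. ] [539.7 -26.6  96. ]
red [365.9 184.2] [361 181  11   7  61] [374.  220.9] [369 216  12  11  96] tri [ 566.5 -143.7  102.4] 1.6 pl [ 566.7 -142.6  103. ] [ 565.8 -144.1  103. ]
```

View pics/ct.png

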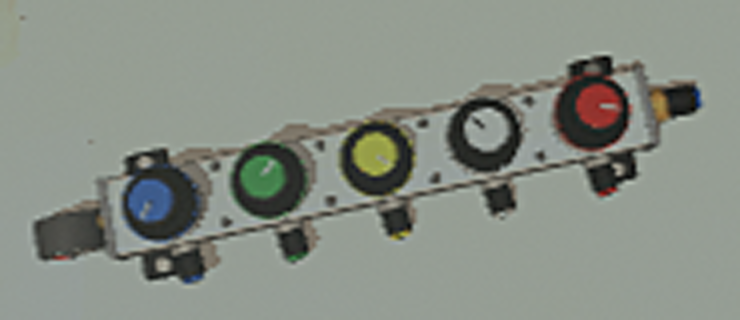

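View pics/cs.png

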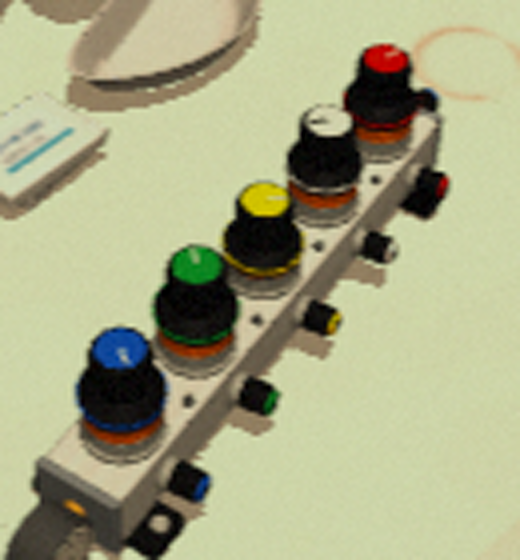

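Yellow triangulates to (540.3, -26.4, 96), matching the locked height and the midpoint between red and blue. The block's yaw is about 0.22 rad. I'll approach with the fingers about 0.6 rad counter-clockwise of across-row, so the clockwise turn stays clear of the neighbours.

```bash
cat >> h.py <<'E'
from scipy.spatial.transform import Rotation as Ro
def to(p,yaxis):  # world target, world heading of tool y (rad), tool down
    o=get_obs(); T=Ro.from_euler("xyz",o["tcp_rot"])
    y=np.array([np.cos(yaxis),np.sin(yaxis),0]);z=np.array([0,0,-1.]);G=Ro.from_matrix(np.c_[np.cross(y,z),y,z])
    print("t",round(o["time"],2),"p",o["tool_pos"].round(1),"F",o["contact_force"].round(1),"M",o["moment"].round(2),"w",round(o["grip_width"],1),
     "\ndp(m)",(T.inv().apply(np.array(p)-o["tool_pos"])/1e3).round(4),"rot",(T.inv()*G).as_rotvec().round(4),"q6",o["joint_positions"][5].round(2))
E
python3 -c "
from h import *
to([540.3,-26.4,160],0.82)"
```

```text
t 0.2 p [154.9 501.4 226.3] F [-0.8  0.3  0.3] M [-0.01  0.01 -0.02] w 91.7 
dp(m) [-0.5241 -0.3904  0.0666] rot [-9.00e-04  1.00e-04  4.51e-01] q6 -0.15
```

```bash
python3 -m pendant '{"dp":[[-0.03,-0.022,0],[-0.066,-0.049,0],[-0.105,-0.078,0],[-0.144,-0.107,0],[-0.183,-0.136,0],[-0.222,-0.165,0],[-0.255,-0.19,0],[-0.27,-0.2,0]],"rotation":[[0,0,0.05],[0,0,0.11],[0,0,0.17],[0,0,0.23],[0,0,0.29],[0,0,0.35],[0,0,0.4],[0,0,0.45]]}' 0.046; python3 -c "
from h import *
to([540.3,-26.4,150],0.82)"
```

```text
time: 1.2
tool_pos: [354.9, 229.1, 226.7]
tcp_rot: [-3.142, 0.0, 2.388]
contact_force: [0.5, 0.8, -0.0]
grip_width: 46.0
finger_force: 0.0
t 1.2 p [354.9 229.1 226.7] F [ 0.5  0.8 -0. ] M [-0.03  0.02 -0.  ] w 46.0 
dp(m) [-0.31   -0.0594  0.0768] rot [-0.0001  0.0002 -0.003 ] q6 -0.43
```

```bash
python3 -m pendant '{"dp":[[-0.04,-0.008,0],[-0.085,-0.016,0],[-0.13,-0.025,0.01],[-0.18,-0.034,0.025],[-0.23,-0.044,0.045],[-0.275,-0.053,0.065],[-0.31,-0.0594,0.0768],[-0.31,-0.0594,0.0768]],"rotation":[[0,0,0],[0,0,0],[0,0,0],[0,0,0],[0,0,0],[0,0,0],[0,0,0],[0,0,0]]}'; python3 -c "
from h import *
to([540.3,-26.4,78],0.82)
c=vision.capture('top');cv2.imwrite('pics/t1.png',cv2.resize(c['pixels'][120:290,220:420],None,fx=3,fy=3)[:,:,::-1])"
```

```text
time: 2.2
tool_pos: [540.6, -25.8, 148.4]
tcp_rot: [-3.14, -0.002, 2.389]
contact_force: [-0.2, 0.2, 0.6]
grip_width: 46.0
finger_force: 0.0
t 2.2 p [540.6 -25.8 148.4] F [-0.2  0.2  0.6] M [-0.05 -0.03 -0.02] w 46.0 
dp(m) [-0.0003 -0.0006  0.0704] rot [-0.0013 -0.0017 -0.0019] q6 -1.01
```

```bash
python3 -m pendant '{"dp":[[0,-0.0005,0.015],[0,-0.0005,0.03],[0,-0.0005,0.043],[0,-0.0005,0.054],[0,-0.0005,0.063],[0,-0.0005,0.069],[0,-0.0005,0.07],[0,-0.0005,0.07]],"rotation":[[0,0,0],[0,0,0],[0,0,0],[0,0,0],[0,0,0],[0,0,0],[0,0,0],[0,0,0]]}'; python3 -c "
from h import *
to([540.3,-26.4,78],0.82)
c=vision.capture('scene');cv2.imwrite('pics/s1.png',cv2.resize(c['pixels'][120:290,240:440],None,fx=4,fy=3.5)[:,:,::-1])"
```

```text
time: 3.25
tool_pos: [540.2, -24.4, 80.1]
tcp_rot: [3.141, 0.0, 2.392]
contact_force: [0.7, -1.1, -0.1]
grip_width: 45.9
finger_force: 0.0
t 3.25 p [540.2 -24.4  80.1] F [ 0.7 -1.1 -0.1] M [-0.05  0.05  0.01] w 45.9 
dp(m) [-0.0015 -0.0014  0.0021] rot [0.0003 0.0004 0.001 ] q6 -1.01
```

View pics/s1.png

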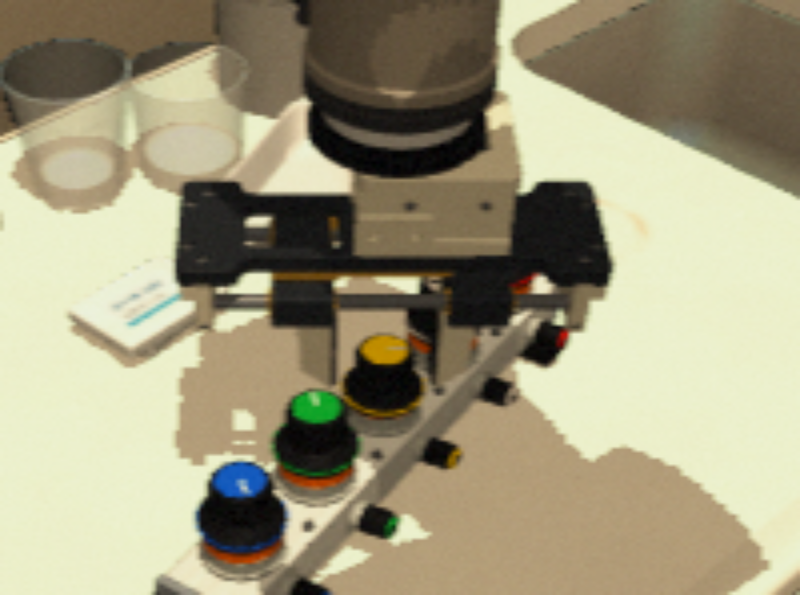

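The fingers straddle the yellow knob symmetrically: inner edges at about x=335 and 435, cap centre at 385 in the crop. The neighbours are clear. Next I'll average some readings to settle the last couple of mm.

```bash
cat >> h.py <<'E'
def avg(n=5):
    L=[]
    for i in range(n):
        vision.capture("top"); o=get_obs(); L.append(np.r_[o["tool_pos"],o["contact_force"],o["moment"],o["tcp_rot"][2]])
    m=np.mean(L,0); print("t",round(o["time"],2),"p",m[:3].round(2),"sd",np.std(L,0)[:3].round(2),"F",m[3:6].round(1),"M",m[6:9].round(3),"yaw",m[9].round(3),"w",round(o["grip_width"],1),"ff",np.round(o["finger_force"],1))
E
python3 -c "
from h import *
avg(6);to([540.3,-26.4,78.5],0.82)"
```

```text
t 3.6 p [540.16 -24.34  80.21] sd [0.07 0.01 0.07] F [0.2 0.  0.1] M [-0.044  0.015 -0.001] yaw 2.392 w 45.9 ff 0.0
t 3.6 p [540.1 -24.3  80.1] F [0.5 0.5 0.3] M [-0.05 -0.04 -0.05] w 45.9 
dp(m) [-0.0016 -0.0013  0.0016] rot [0.0003 0.0003 0.001 ] q6 -1.01
```

```bash
python3 -m pendant '{"dp":[[-0.0016,-0.0014,0.0016],[-0.0016,-0.0014,0.0016],[-0.0016,-0.0014,0.0016]],"rotation":[[0,0,0],[0,0,0],[0,0,0]]}'; python3 -c "
from h import *
avg(2)"; python3 -m pendant '{"dp":[[0,0,0],[0,0,0],[0,0,0],[0,0,0],[0,0,0]],"rotation":[[0,0,0],[0,0,0],[0,0,0],[0,0,0],[0,0,0]]}' 0.02;  python3 -c "
from h import *
avg(4)"
```

```text
time: 3.98
tool_pos: [540.2, -26.5, 78.3]
tcp_rot: [3.142, -0.0, 2.392]
contact_force: [0.1, -0.6, -0.3]
grip_width: 46.5
finger_force: 0.0
t 4.08 p [540.2  -26.41  78.3 ] sd [0.01 0.01 0.01] F [ 0.1 -0.   0.4] M [-0.039 -0.017 -0.015] yaw 2.392 w 46.0 ff 0.0
time: 4.7
tool_pos: [540.4, -26.2, 78.4]
tcp_rot: [3.141, 0.0, 2.392]
contact_force: [1.4, 2.9, -1.1]
grip_width: 27.1
finger_force: 30.0
t 4.9 p [540.4  -26.23  78.38] sd [0.01 0.01 0.01] F [1.7 2.9 0. ] M [ 0.422 -0.313  0.018] yaw 2.392 w 27.4 ff 30.0
```

Gripped at about 27.4 mm with only about 3 N side load. Next is the pull up.

```bash
python3 -m pendant '{"dp":[[0,0,-0.0015],[0,0,-0.003],[0,0,-0.0045],[0,0,-0.006],[0,0,-0.007],[0,0,-0.007]],"rotation":[[0,0,0],[0,0,0],[0,0,0],[0,0,0],[0,0,0],[0,0,0]]}';  python3 -c "
from h import *
avg(3)
c=vision.capture('scene');cv2.imwrite('pics/s2.png',cv2.resize(c['pixels'][190:270,280:380],None,fx=6,fy=6)[:,:,::-1])"
```

```text
time: 5.65
tool_pos: [540.3, -26.3, 85.4]
tcp_rot: [3.141, 0.0, 2.392]
contact_force: [3.6, 4.1, -2.7]
grip_width: 27.0
finger_force: 30.0
t 5.8 p [540.31 -26.29  85.38] sd [0.01 0.   0.01] F [ 3.5  3.6 -2.5] M [ 0.653 -0.61   0.005] yaw 2.392 w 27.4 ff 30.0
```

View pics/s2.png

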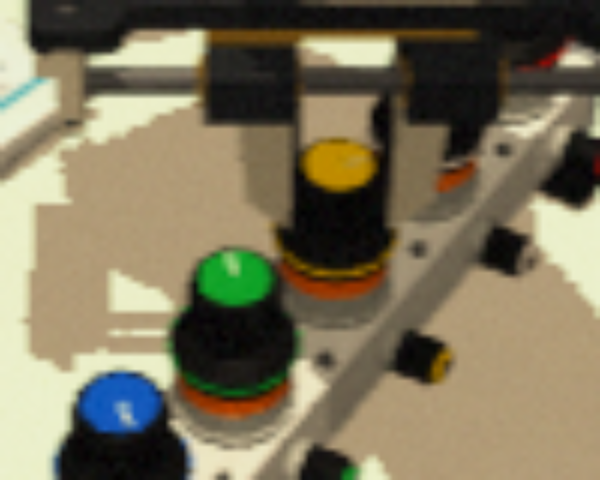

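The orange band shows under the yellow skirt (about (335,280)), so the knob is lifted. I'll turn clockwise in stages and watch the moment about z.

```bash
python3 -m pendant '{"dp":[[0,0,0],[0,0,0],[0,0,0],[0,0,0],[0,0,0],[0,0,0]],"rotation":[[0,0,0.04],[0,0,0.08],[0,0,0.12],[0,0,0.16],[0,0,0.2],[0,0,0.2]]}';  python3 -c "
from h import *
avg(3)"
```

```text
time: 6.6
tool_pos: [540.4, -26.2, 85.4]
tcp_rot: [3.141, 0.0, 2.191]
contact_force: [4.3, 4.2, -2.2]
grip_width: 27.1
finger_force: 30.0
t 6.75 p [540.37 -26.27  85.4 ] sd [0.01 0.02 0.  ] F [ 4.3  3.9 -3. ] M [ 0.672 -0.622 -0.034] yaw 2.192 w 27.1 ff 30.0
```

```bash
python3 -m pendant '{"dp":[[0,0,0],[0,0,0],[0,0,0],[0,0,0],[0,0,0],[0,0,0]],"rotation":[[0,0,0.04],[0,0,0.08],[0,0,0.12],[0,0,0.16],[0,0,0.2],[0,0,0.2]]}';  python3 -c "
from h import *
avg(6)
c=vision.capture('scene');cv2.imwrite('pics/s3.png',cv2.resize(c['pixels'][190:270,280:380],None,fx=6,fy=6)[:,:,::-1])"
```

```text
time: 7.5
tool_pos: [540.4, -26.2, 85.4]
tcp_rot: [3.141, -0.0, 1.991]
contact_force: [2.8, 4.0, -3.4]
grip_width: 27.6
finger_force: 30.0
t 7.8 p [540.44 -26.25  85.4 ] sd [0.01 0.01 0.01] F [ 3.5  4.  -3.2] M [ 0.652 -0.708 -0.024] yaw 1.992 w 27.2 ff 30.0
```

View pics/s3.png

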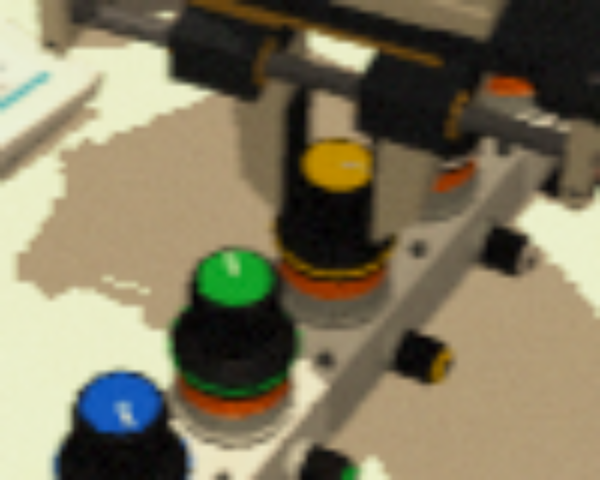

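The pointer on the yellow cap has moved slightly clockwise and the band still shows. The moment reading shows no seat contact yet (spindle about -0.23).

```bash
python3 -m pendant '{"dp":[[0,0,0],[0,0,0],[0,0,0],[0,0,0],[0,0,0],[0,0,0]],"rotation":[[0,0,0.04],[0,0,0.08],[0,0,0.12],[0,0,0.16],[0,0,0.2],[0,0,0.2]]}';  python3 -c "
from h import *
avg(6)"
```

```text
time: 8.6
tool_pos: [540.5, -26.2, 85.4]
tcp_rot: [3.141, -0.0, 1.791]
contact_force: [4.0, 4.9, -3.6]
grip_width: 27.1
finger_force: 30.0
t 8.9 p [540.51 -26.24  85.4 ] sd [0.01 0.01 0.01] F [ 4.3  4.  -3.2] M [ 0.646 -0.719 -0.025] yaw 1.792 w 27.1 ff 30.0
```

```bash
python3 -m pendant '{"dp":[[0,0,0],[0,0,0],[0,0,0],[0,0,0],[0,0,0]],"rotation":[[0,0,0.04],[0,0,0.08],[0,0,0.12],[0,0,0.15],[0,0,0.15]]}';  python3 -c "
from h import *
avg(6)"
```

```text
time: 9.52
tool_pos: [540.6, -26.2, 85.4]
tcp_rot: [3.141, -0.0, 1.641]
contact_force: [4.7, 3.4, -3.9]
grip_width: 27.3
finger_force: 30.0
t 9.82 p [540.54 -26.22  85.41] sd [0.01 0.01 0.01] F [ 4.4  4.  -3.8] M [ 0.652 -0.692  0.017] yaw 1.642 w 27.3 ff 30.0
```

```bash
python3 -m pendant '{"dp":[[0,0,0],[0,0,0],[0,0,0],[0,0,0]],"rotation":[[0,0,0.04],[0,0,0.08],[0,0,0.1],[0,0,0.1]]}';  python3 -c "
from h import *
avg(8)"
```

```text
time: 10.32
tool_pos: [540.6, -26.2, 85.4]
tcp_rot: [3.141, -0.0, 1.542]
contact_force: [3.9, 4.4, -3.7]
grip_width: 27.2
finger_force: 30.0
t 10.72 p [540.57 -26.17  85.4 ] sd [0.01 0.01 0.01] F [ 4.3  4.3 -3.7] M [ 0.702 -0.749  0.106] yaw 1.542 w 26.9 ff 30.0
```

The torque slope now matches the seat: 0.09 N m over 0.1 rad, with contact at about 0.075 rad. Lock slots sit at -0.63 + k·0.209, so the usable one is about 0.417, giving about 0.32 N m while held and about 0.28 after slip-back.

```bash
python3 -m pendant '{"dp":[[0,0,0],[0,0,0],[0,0,0],[0,0,0],[0,0,0],[0,0,0]],"rotation":[[0,0,0.04],[0,0,0.08],[0,0,0.12],[0,0,0.16],[0,0,0.197],[0,0,0.197]]}';  python3 -c "
from h import *
avg(6)
c=vision.capture('scene');cv2.imwrite('pics/s4.png',cv2.resize(c['pixels'][190:270,280:380],None,fx=6,fy=6)[:,:,::-1])"
```

```text
time: 11.48
tool_pos: [540.6, -26.1, 85.4]
tcp_rot: [3.141, -0.001, 1.345]
contact_force: [5.0, 4.7, -3.9]
grip_width: 27.4
finger_force: 30.0
t 11.78 p [540.63 -26.06  85.4 ] sd [0.   0.01 0.01] F [ 4.8  5.2 -4.1] M [ 0.79  -0.779  0.287] yaw 1.345 w 27.3 ff 30.0
```

View pics/s4.png

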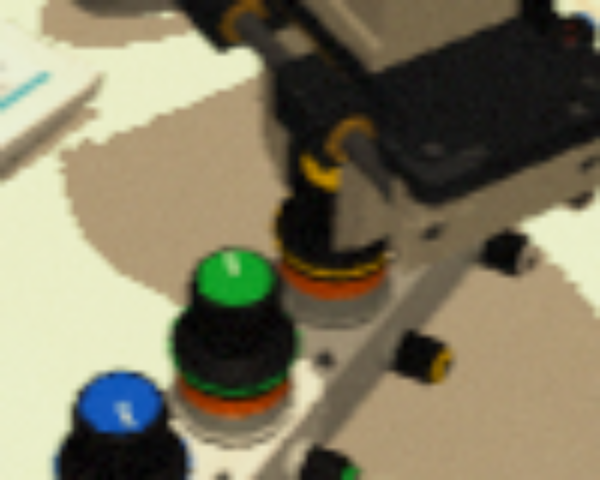

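The hold is about 0.31 N m above drag, with the knob still up and the neighbours clear. Next I push down gently, part way first.

```bash
python3 -m pendant '{"dp":[[0,0,0.001],[0,0,0.002],[0,0,0.003],[0,0,0.0035],[0,0,0.0035]],"rotation":[[0,0,0],[0,0,0],[0,0,0],[0,0,0],[0,0,0]]}';  python3 -c "
from h import *
avg(4)"
```

```text
time: 12.45
tool_pos: [540.7, -26.0, 82.7]
tcp_rot: [3.14, -0.001, 1.346]
contact_force: [3.0, 5.8, 4.0]
grip_width: 27.1
finger_force: 30.0
t 12.65 p [540.71 -26.06  82.76] sd [0.02 0.01 0.01] F [2.9 5.7 2.7] M [ 0.883 -0.302  0.285] yaw 1.345 w 26.8 ff 30.0
```

```bash
python3 -m pendant '{"dp":[[0,0,0.0008],[0,0,0.0015],[0,0,0.0015]],"rotation":[[0,0,0],[0,0,0],[0,0,0]]}';  python3 -c "
from h import *
avg(4)"
```

```text
time: 13.02
tool_pos: [540.7, -26.1, 81.3]
tcp_rot: [3.14, -0.001, 1.345]
contact_force: [2.8, 6.1, 2.7]
grip_width: 26.9
finger_force: 30.0
t 13.22 p [540.72 -26.06  81.26] sd [0.01 0.01 0.  ] F [2.4 5.2 3.3] M [ 0.826 -0.351  0.269] yaw 1.346 w 26.8 ff 30.0
```

It's dropping in with only the drag force. Continuing to the bottom.

```bash
python3 -m pendant '{"dp":[[0,0,0.0008],[0,0,0.0016],[0,0,0.0024],[0,0,0.003],[0,0,0.003]],"rotation":[[0,0,0],[0,0,0],[0,0,0],[0,0,0],[0,0,0]]}';  python3 -c "
from h import *
avg(4)"
```

```text
time: 13.85
tool_pos: [540.7, -26.0, 78.3]
tcp_rot: [3.14, -0.001, 1.346]
contact_force: [2.9, 5.1, 4.3]
grip_width: 27.1
finger_force: 30.0
t 14.05 p [540.73 -26.05  78.33] sd [0.01 0.01 0.02] F [2.6 5.5 3.3] M [ 0.855 -0.312  0.289] yaw 1.346 w 27.3 ff 30.0
```

```bash
python3 -m pendant '{"dp":[[0,0,0.0005],[0,0,0.001],[0,0,0.001]],"rotation":[[0,0,0],[0,0,0],[0,0,0]]}';  python3 -c "
from h import *
avg(3)"
```

```text
time: 14.42
tool_pos: [540.8, -26.1, 78.2]
tcp_rot: [3.139, -0.001, 1.346]
contact_force: [-0.0, 6.0, 10.8]
grip_width: 27.2
finger_force: 30.0
t 14.57 p [540.81 -26.05  78.21] sd [0.01 0.01 0.01] F [ 0.2  5.8 10.7] M [0.962 0.159 0.276] yaw 1.346 w 27.6 ff 30.0
```

Bottomed: force rose to 10.7 N at the original height. Release.

```bash
python3 -m pendant '{"dp":[[0,0,-0.0005],[0,0,-0.0005],[0,0,-0.0005],[0,0,-0.0005]],"rotation":[[0,0,0],[0,0,0],[0,0,0],[0,0,0]]}' 0.044;  python3 -c "
from h import *
avg(2)"; python3 -m pendant '{"dp":[[0,0,-0.005],[0,0,-0.015],[0,0,-0.03],[0,0,-0.05],[0,0,-0.075],[0,0,-0.1],[0,0,-0.12],[0,0,-0.13]],"rotation":[[0,0,0],[0,0,0],[0,0,0],[0,0,0],[0,0,0],[0,0,0],[0,0,0],[0,0,0]]}'
```

```text
time: 15.08
tool_pos: [539.9, -26.6, 76.6]
tcp_rot: [-3.141, 0.0, 1.345]
contact_force: [-0.6, -0.1, 0.8]
grip_width: 44.2
finger_force: 0.0
t 15.18 p [540.04 -26.54  76.63] sd [0.02 0.   0.03] F [-0.1 -0.5 -0.2] M [-0.069  0.069  0.025] yaw 1.345 w 43.9 ff 0.0
time: 16.18
tool_pos: [540.7, -26.5, 209.0]
tcp_rot: [3.139, -0.0, 1.345]
contact_force: [-0.9, 1.1, 0.1]
grip_width: 44.4
finger_force: 0.0
```

```bash
python3 -m pendant '{"dp":[[0.02,0,0],[0.05,0.02,0],[0.09,0.04,0],[0.13,0.06,0],[0.17,0.08,0],[0.21,0.1,0],[0.24,0.11,0],[0.25,0.11,0]],"rotation":[[0,0,0],[0,0,0],[0,0,0],[0,0,0],[0,0,0],[0,0,0],[0,0,0],[0,0,0]]}'; python3 -c "
from h import *
cs=vision.capture('scene');ct=vision.capture('top')
a=cv2.resize(ct['pixels'][195:275,225:410],(740,320));cv2.imwrite('pics/e_t.png',np.vstack([a,cv2.resize(cs['pixels'][175:255,280:400],(740,280))[:, :]])[:, :, ::-1][:600])
q,_=blob(ct,'yellow',(245,205,390,262));p,_=blob(cs,'yellow',(280,170,385,290));print(cross(ray(cs,*p),ray(ct,*q)),p,q)"
```

```text
time: 17.18
tool_pos: [703.0, 195.5, 204.5]
tcp_rot: [-3.139, 0.001, 1.347]
contact_force: [0.6, -1.7, 0.6]
grip_width: 44.0
finger_force: 0.0
(array([540.69878723, -26.96783389,  94.82567542]), np.float64(1.5225440294793775)) [335.82022472 219.53932584] [318.38888889 232.77777778]
```

View pics/e_t.png

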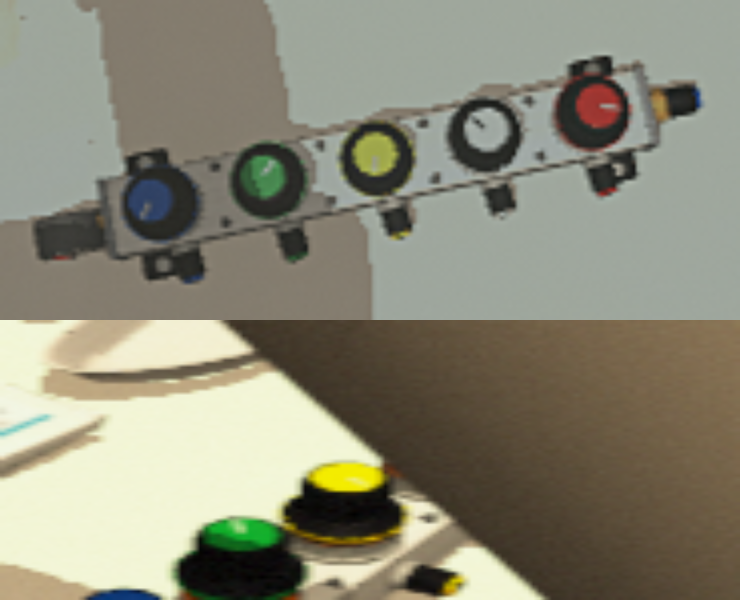

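The yellow knob is down with no orange band. Its pointer has turned about 55° clockwise, from lower right to straight down at (376,162). The other pointers are unchanged, so I'm handing in.

```bash
python3 -c "
from plant import workorder
print(workorder.close_job())"
```

```text
the job is handed in; nothing more can be done
None
```

The yellow valve is shut and locked, and the job is handed in: I turned it to about 0.3 N m above its drag, pushed it down until it bottomed at the locked height, and saw no change in the other four knobs.

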